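# Push a slide carrier out over the edge of the drying table

## Task

The slide drying table has two lanes; the carrier that holds four glass slides is to be brought out so that its first slide can be pressed up from below. With the fingertips draw the bolt that closes that carrier's lane fully outwards by its upright tab, then push the carrier along its lane, without pinching or lifting it, until the whole of its first slide stands out beyond the table's open edge but no more than half of the second, the carrier still lying flat and straight in its lane. Leave the two-slide carrier, the other bolt and everything else as they are.

Things in the scene. Friction and masses are not known exactly. Their poses are not given: they have to be found in the camera images.
- drying_table: Fixed slide drying table, white box, dark flat deck 212 (x) x 320 (y) mm, 60 mm above the bench. Origin: centre of its underside; x points away from the robot, y to its left, yaw up to 0.15 rad. Two lanes along y, 89 mm wide, centred at x = -48.5 (front) and +48.5 mm (rear), between rails 6 mm high; open at the -y end, upstand at the +y end 10 mm high, its inner face at y = +154 mm.
- open_edge (a point): Middle of the table's open edge (table x = 0, y = -160 mm), at deck height; the carrier is pushed out over it towards the table's -y. Below it the box is set back 26 mm. The bolts bar the lanes 6 to 18 mm inside this edge (middle at y = -148 mm).
- carrier_full: Loose white frame 85.5 (x) x 128 (y) x 8 mm, 0.12 kg, with FOUR glass slides, in either lane. Origin: centre of its underside; axes as the table's. Slides 25.4 mm wide, centred at y = -45 (the first, nearest the open edge), -15, 15, 45 mm; first spans y = -57.7 to -32.3, second -27.7 to -2.3. Solid end bar at y = +64 mm: push there. Starts with its leading end 30 to 85 mm inside the open edge.
- carrier_half: The same carrier with only TWO slides (in its +y half; the two windows nearest the open edge are empty), in the other lane. To be left alone. Origin: centre of its underside.
- bolt_front (a joint): Bolt of the front lane (nearer the robot): 0 = closed (tongue stands 21 mm into the lane, top 9.5 mm above the deck; starts 0 to 0.003), grows as it slides outwards, to the table's -x, to its stop at 0.028 m = fully drawn; past 0.022 the lane is clear. Friction about 1.2 N, stays where left; a carrier pushed against it does not open it.
- bolt_rear (a joint): Bolt of the rear lane: the same mirrored, it slides outwards towards the table's +x.
- bolt_front_tab (a point): Middle of the inner face (towards the lane, the table's +x) of the front bolt's upright steel tab, 4 mm thick (x), 12.5 mm wide (y), from 9.5 to 31.5 mm above the deck; this point is 20.5 mm above the deck and moves with the bolt. Push it towards the table's -x to draw the bolt.
- bolt_rear_tab (a point): The same point on the rear bolt's tab (inner face looks to the table's -x). Push it towards the table's +x to draw the bolt.
- dropper_bottle: Bystander: small white dropper bottle with a red tip, 26 mm wide, 66 mm high, standing on the bench right of the table. Origin: centre of its underside.
- slip_carton: Bystander: small white carton 36x60x24 mm lying on the bench right of the table. Origin: centre of its underside.
- slides_box: Bystander: dark slide box with snap lid, 38x89x32 mm, lying on the bench right of the table. Origin: centre of its underside.
Things that resemble listed ones, but are neither listed nor needed, are in the scene too. What is shaped like the carrier_full but green is not meant.

How it is judged:
By the outcome, as a careful person would: the job done as asked, in the order asked, and still so for the second after the job is handed in, with the robot touching nothing.
It also fails if it takes over 48 s, if anything falls off the work surface, if the arm or the gripper's body presses on something with over 40 N, if the wrist force passes 120 N, or if a joint passes its speed limit or range.

## Robot

A 6-joint arm with a two-finger parallel gripper is mounted at the origin on a cart in front of the work surface, level with it; the furniture and walls round the work are solid. World frame = base frame: x ahead of the robot, y to its left, z up, the work surface at z = 0. Lengths are in m, angles in degrees, forces in N, time in s.
With the tool pointing down it reaches from about 0.375 to 0.9 m from the base axis. Payload 3.1 kg.
Tool frame: the origin (TCP) lies on the centre line of the jaws, within the pads' length; the fingertips stand 8 mm ahead of it and the grasp point (between the pads) lies 11 mm behind it (bot.tip_extent is the distance from the TCP to the fingertips, in m); z points along the fingers, y is the line along which they close (so a half turn about z gives the same grasp; the last joint's range is limited). The gripper opens to 87 mm and grips with 3 to 60 N. Pads are 19 mm wide; open, the fingers measure 117 mm over their backs; the gripper's body (75 mm by 190 mm) begins 51 mm behind the grasp point.
Start: joints at [-81.904, 30.224, 82.088, -0, 67.689, -10.227], TCP at [0.197, -0.593, 0.231] pointing down, gripper open.
Joint ranges: [-176.69, 176.69], [-43.24, 126.21], [12.49, 139.97], [-82, 262], [0, 151.66], [-163.58, 163.58]. Speed limits (degrees/s): [159.86, 159.86, 180, 180, 180, 180].

## Interface

Orientations are given as a 3x3 rotation matrix whose columns are the frame's x, y, z axes.
In Python, from rig import bot, vision, workorder gives the robot as it stands.
- The arm moves only by the shell command python3 -m handwheel 'ROWS'. ROWS is JSON, a list of rows, each an object with "delta_rot": the turn, a rotation vector about the tool's x, y, z in rad, a list of three; "xyz": the shift along the tool's x, y, z in mm, a list of three; "hand": the closure, from -1 (fully open) to 1 (shut). A call has exactly 5 rows; each row is the pose to reach, as a shift and turn from the pose commanded when the call began, along the tool's axes at that moment; what a row does not reach only later rows make up. A row lasts 1/8 s, in which the tool goes at most 62.5 mm and 10.7 degrees, less where a joint would pass 70% of its speed; a pose out of reach is approached as far as the arm can. A call with a gripper value outside its range is refused whole. The fingers move at their own pace and stop on an object; the grip force is fixed at half the most. Time passes only in rows, so rows that repeat a pose let the fingers close, or fill a call up. It gives the time, the measured TCP pose, the force, the opening and the grip force at its end, in the units of the state.
- bot.read_state(): the state, without advancing time (a new reading comes with each control period).
- vision.capture(name): name is "scene" or "top"; returns the picture (400x640x3 uint8, red, green, blue); there is no depth.
- vision.camera_model(name): a dict with "camera_matrix" (3x3 intrinsics, pixels), "camera_from_world" (4x4, takes a point from world to camera coordinates). Camera axes: x right, y up, looking along -z (the intrinsics and any distortion apply to the point x, -y, -z); pixel columns grow to the right and rows downward; lengths in m; the calibration is good to about 2 mm. A picture is of the moment at which its call begins. camera_model takes no time and is no camera call.
- workorder.hand_in(): hands the job in; it is judged then, once.
The state is a dict: "time_s": time; "joint_positions": joint angles; "qvel": joint speeds; "tau": joint torques, N m; "position": TCP position; "tcp_rot": TCP orientation; "force": force on the tool from outside, world axes, zero at the start; "moment": the same for the moment, N m; "opening": opening from 0.0 (shut) to 1.0 (fully open); "grasp_force": force on a finger pad.
Only numpy, scipy, OpenCV 4.12 (cv2) and the standard library are available. Lean on these libraries where they do the work, as an engineer would, in place of code of your own. Each camera call takes 0.05 s, during which the arm holds its last target. There are 200 camera calls.

## Working session

There is one attempt and no reset: what is moved stays moved. The work goes in short steps, Python scripts to look and compute and a shell command to move; the robot and the scene stay as the last step left them, time stands still between calls to the robot, and variables do not carry over. Pictures are saved under pics/ and viewed, at most 10 in all, crops included, and the job is handed in when it is done.

```bash
mkdir -p pics; ls; python3 - <<'E'
from rig import bot, vision
import cv2
for n in("scene","top"):
    cv2.imwrite(f"pics/{n}0.png",vision.capture(n)[:,:,::-1])
    print(vision.camera_model(n))
s=bot.read_state();print(s["time_s"],s["position"],s["tcp_rot"],s["opening"])
E
```

```text
pics
{'camera_matrix': array([[388.49859369,   0.        , 323.2286181 ],
       [  0.        , 388.49859369, 202.06988665],
       [  0.        ,   0.        ,   1.        ]]), 'camera_from_world': array([[-0.67661543, -0.73621998,  0.01310355,  0.39601542],
       [ 0.29634752, -0.25597815,  0.92013767, -0.21132457],
       [-0.67406952,  0.62646255,  0.39137573, -0.61125419],
       [ 0.        ,  0.        ,  0.        ,  1.        ]])}
{'camera_matrix': array([[390.72615256,   0.        , 325.52099663],
       [  0.        , 390.72615256, 202.76198984],
       [  0.        ,   0.        ,   1.        ]]), 'camera_from_world': array([[-0.14962179, -0.98872762, -0.00556927,  0.10569817],
       [ 0.96496619, -0.14724923,  0.21715871, -0.54012852],
       [-0.21553089,  0.02711752,  0.97612042, -1.03803322],
       [ 0.        ,  0.        ,  0.        ,  1.        ]])}
0.1 [ 0.19642357 -0.59266971  0.22969381] [[ 9.49292056e-01  3.14395482e-01 -2.71581302e-04]
 [ 3.14395420e-01 -9.49290242e-01  1.88597737e-03]
 [ 3.35133285e-04 -1.87572726e-03 -9.99998185e-01]] 0.9967713244346856
```

View pics/scene0.png

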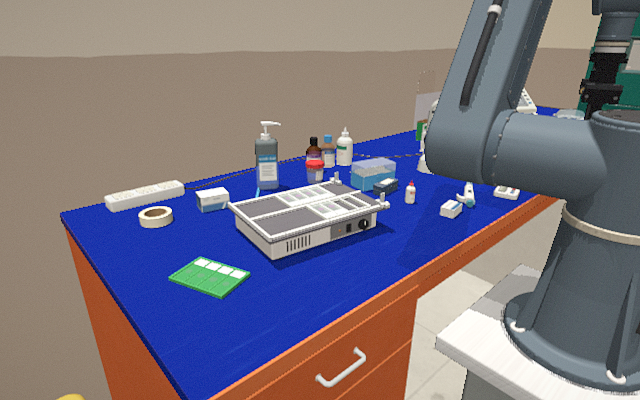

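View pics/top0.png

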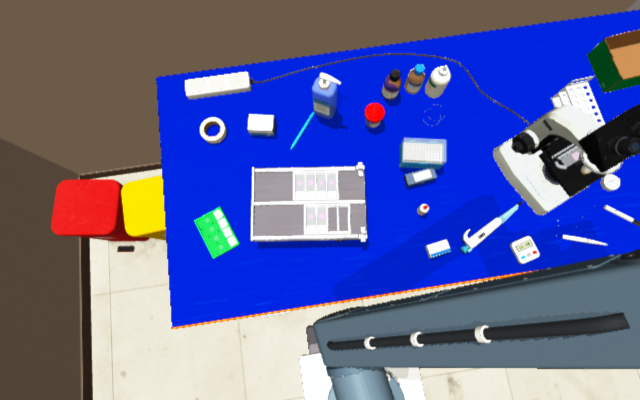

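The table spans about columns 250-367 and rows 166-243 in the top view, with the open edge on the right. The bolts are near (361,170) and (363,236). I'll zoom in.

```bash
python3 - <<'E'
import cv2
a=cv2.imread("pics/top0.png")[155:255,240:380];b=cv2.imread("pics/scene0.png")[170:260,220:400]
cv2.imwrite("pics/topz.png",cv2.resize(a,None,fx=5.7,fy=5.7,interpolation=cv2.INTER_CUBIC))
E
```

```text
(no output)
```

View pics/topz.png

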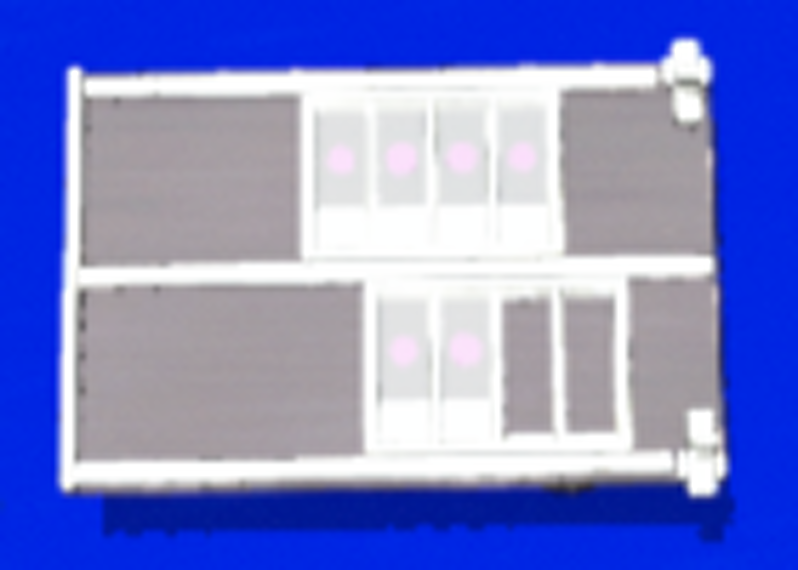

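The four-slide carrier is in the rear lane, with its ends at zoom columns 303 and 562. The rear bolt's tongue and tab are at about (686,80). Next I'll fit the table pose and check it in both views.

```bash
cat > h.py <<'E'
import numpy as np
from rig import bot, vision
M={n:vision.camera_model(n) for n in("scene","top")}
def proj(n,p):
    p=np.atleast_2d(p);T=M[n]["camera_from_world"];c=p@T[:3,:3].T+T[:3,3]
    K=M[n]["camera_matrix"];q=np.c_[c[:,0],-c[:,1],-c[:,2]]@K.T
    return q[:,:2]/q[:,2:]
def unproj(n,uv,z):
    T=M[n]["camera_from_world"];K=M[n]["camera_matrix"];R=T[:3,:3];C=-R.T@T[:3,3]
    d=np.linalg.solve(K,[uv[0],uv[1],1]);d=R.T@(d*[1,-1,-1]);return C+d*(z-C[2])/d[2]
def t2w(P,p):
    p=np.atleast_2d(p);c,s=np.cos(P[2]),np.sin(P[2])
    return np.c_[P[0]+c*p[:,0]-s*p[:,1],P[1]+s*p[:,0]+c*p[:,1],p[:,2]]
E
python3 - <<'E'
from h import *
import cv2
from scipy.optimize import least_squares
zx=lambda u,v:((u+.5)/5.7-.5+240,(v+.5)/5.7-.5+155)
pts=[((714,265),(0,-.160,.066)),((70,68),(.106,.160,.070)),((64,490),(-.106,.160,.070)),((712,108),(.085,-.160,.060)),((721,440),(-.085,-.160,.060))]
uv=np.array([zx(*a) for a,_ in pts]);q=np.array([b for _,b in pts])
r=least_squares(lambda P:(proj("top",t2w(P,q))-uv).ravel(),[.6,0,0])
P=r.x;print(P,r.fun.round(2));np.save("P.npy",P)
c,s=np.cos(P[2]),np.sin(P[2])
for a in [(303,175),(562,175),(432,90),(432,258)]:
    w=unproj("top",zx(*a),.068)-[P[0],P[1],0];print("carrier edge table xy",c*w[0]+s*w[1],-s*w[0]+c*w[1])
im={"top":cv2.imread("pics/top0.png"),"scene":cv2.imread("pics/scene0.png")}
boxes=[[(x,y,z) for x,y in((-.106,-.16),(.106,-.16),(.106,.16),(-.106,.16))] for z in(.06,)]
boxes.append([(-.004,-.148+d,.0) for d in(0,)])
def off(n,crop,f):
    x0,y0,x1,y1=crop;I=cv2.resize(im[n][y0:y1,x0:x1],None,fx=f,fy=f,interpolation=cv2.INTER_CUBIC)
    def L(pp,col):
        u=proj(n,t2w(P,np.array(pp)));u=((u-[x0,y0]+.5)*f-.5).round().astype(int)
        cv2.polylines(I,[u.reshape(-1,1,2)],True,col,1)
    L(boxes[0],(0,0,255));
    L([(.004,-.16,.066),(.093+.004,-.16,.066),(.097,.154,.066),(.004,.154,.066)],(0,255,0))
    return I
A=off("top",(240,155,380,255),4);B=off("scene",(220,165,400,265),4)
W=np.zeros((400+400,720,3),np.uint8);cv2.imwrite("pics/ovA.png",off("scene",(220,165,400,265),4.4))
E
```

```text
[ 0.55711804  0.07075497 -0.13592926] [ 0.77  0.32 -0.01 -0.07 -1.03  0.22 -0.17 -0.7   0.46  0.12]
carrier edge table xy 0.049238299382629455 0.0436310498372432
carrier edge table xy 0.047221320566496514 -0.08432441293618202
carrier edge table xy 0.09205902848517365 -0.02049889825376744
carrier edge table xy 0.006158357955980296 -0.019758401815499184
```

View pics/ovA.png

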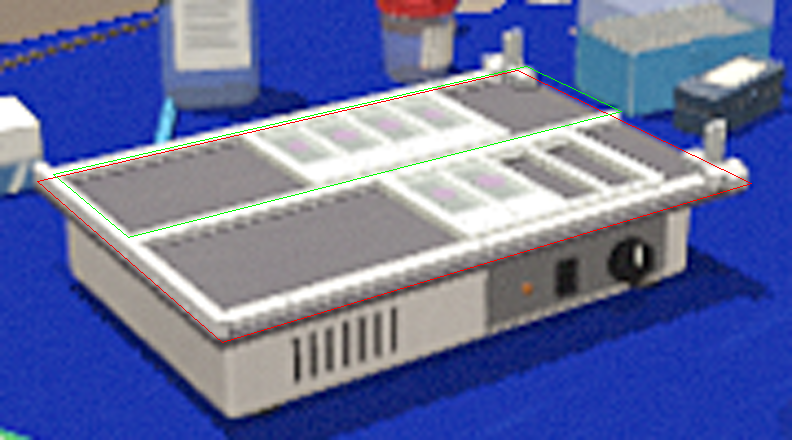

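The fit agrees in both views, and the carrier measures 128 x 86 mm as it should. Its centre is at table y ≈ -20.4 mm, so it needs about 115 mm of push. Next I'll triangulate the rear tab and check nearby clearances.

```bash
cat >> h.py <<'E'
P=np.load("P.npy")
def w2t(w):
    w=np.asarray(w,float);c,s=np.cos(P[2]),np.sin(P[2]);d=w-[P[0],P[1],0];return np.array([c*d[0]+s*d[1],-s*d[0]+c*d[1],d[2]])
def go(tab):
    s=bot.read_state();R=np.array(s["tcp_rot"]);p=np.array(s["position"]);g=t2w(P,tab)[0]
    yaw=np.arctan2(R[1,0],R[0,0]);print("t",s["time_s"],"table pos mm",(w2t(p)*1e3).round(1),"world",p.round(4),"target",g.round(4),"tool shift mm",(R.T@(g-p)*1e3).round(1),"yaw tool-table",round(yaw-P[2],3),"F",np.round(s["force"],1))
E
python3 - <<'E'
from h import *
for n,uv in(("scene",(220+513.5/4.4-.4,165+30/4.4-.4)),("top",(240+686/5.7-.4,155+45/5.7-.4))):
    for z in (.0915,.0695): print(n,z,(w2t(unproj(n,uv,z))*1e3).round(1))
print("predict tab top centre px", [ (n,proj(n,t2w(P,[(x,-.148,.0915) for x in(.09,.1,.11)])).round(1)) for n in M])
for nm,uv,z in(("soap top",(323,85),.19),("soap base",(323,113),.0),("redlid",(374,113),.08),("bluebox",(422,153),.07),("pump tip",(331,80),.19)):
    w=unproj("top",uv,z);print(nm,w.round(3),(w2t(w)*1e3).round())
T=M["top"]["camera_from_world"];print("cam",-T[:3,:3].T@T[:3,3],bot.tip_extent)
go((.08,-.148,.110))
E
```

```text
scene 0.0915 [  96.8 -149.4   91.5]
scene 0.0695 [ 149.3 -189.1   69.5]
top 0.0915 [ 105.7 -145.7   91.5]
top 0.0695 [ 113.  -147.7   69.5]
predict tab top centre px [('scene', array([[337.4, 172.2],
       [335.2, 171.2],
       [333. , 170.2]])), ('top', array([[361. , 167.9],
       [360.9, 164.4],
       [360.7, 161. ]]))]
soap top [ 0.838 -0.014  0.19 ] [289. -46. 190.]
soap base [ 0.848 -0.014  0.   ] [300. -44.   0.]
redlid [ 0.788 -0.155  0.08 ] [ 259. -192.   80.]
bluebox [ 0.65  -0.271  0.07 ] [ 138. -326.   70.]
pump tip [ 0.849 -0.037  0.19 ] [304. -68. 190.]
cam [0.31329229 0.05312207 1.1311277 ] 0.008
t 0.1 table pos mm [-267.5 -706.2  229.7] world [ 0.1964 -0.5927  0.2297] target [ 0.6163 -0.0867  0.11  ] tool shift mm [ 557.6 -348.1  120.5] yaw tool-table 0.456 F [ 1.   0.  -0.3]
```

The tab's inner face is at table x ≈ 97-100 mm. I'll turn the tool square to the table, close the fingers and travel high.

```bash
python3 -m handwheel '[{"delta_rot":[0,0,0.09],"xyz":[54,-34,0],"hand":1},{"delta_rot":[0,0,0.18],"xyz":[108,-68,0],"hand":1},{"delta_rot":[0,0,0.27],"xyz":[162,-101,0],"hand":1},{"delta_rot":[0,0,0.36],"xyz":[216,-135,0],"hand":1},{"delta_rot":[0,0,0.456],"xyz":[270,-169,0],"hand":1}]'; python3 -c "
from h import *
go((.075,-.148,.200))"
```

```text
time_s: 0.72
position: [0.3968, -0.3509, 0.2303]
tcp_rot: [[0.99, -0.139, -0.0], [-0.139, -0.99, 0.0], [-0.0, -0.0, -1.0]]
force: [0.7, -0.6, -0.2]
opening: 0.522
grasp_force: 0.0
t 0.725 table pos mm [-101.7 -439.5  230.3] world [ 0.3968 -0.3509  0.2303] target [ 0.6114 -0.086   0.2   ] tool shift mm [ 175.6 -292.1   30.4] yaw tool-table -0.004 F [ 0.7 -0.6 -0.2]
```

```bash
python3 -m handwheel '[{"delta_rot":[0,0,0],"xyz":[32,-54,4],"hand":1},{"delta_rot":[0,0,0],"xyz":[64,-108,10],"hand":1},{"delta_rot":[0,0,0],"xyz":[96,-162,16],"hand":1},{"delta_rot":[0,0,0],"xyz":[128,-216,22],"hand":1},{"delta_rot":[0,0,0],"xyz":[160,-270,30],"hand":1}]'; python3 -m handwheel '[{"delta_rot":[0,0,0],"xyz":[4,-6,0],"hand":1},{"delta_rot":[0,0,0],"xyz":[8,-13,0],"hand":1},{"delta_rot":[0,0,0],"xyz":[8,-13,20],"hand":1},{"delta_rot":[0,0,0],"xyz":[8,-13,40],"hand":1},{"delta_rot":[0,0,0],"xyz":[8,-13,60],"hand":1}]'; python3 -c "
from h import *
go((.075,-.148,.084))"
```

```text
time_s: 1.35
position: [0.5903, -0.1073, 0.2005]
tcp_rot: [[0.991, -0.136, -0.0], [-0.136, -0.991, -0.0], [-0.0, 0.0, -1.0]]
force: [-0.1, -0.2, -0.2]
opening: 0.02
grasp_force: 0.0
time_s: 1.98
position: [0.5983, -0.099, 0.1406]
tcp_rot: [[0.99, -0.138, -0.0], [-0.138, -0.99, -0.0], [0.0, 0.0, -1.0]]
force: [-0.3, -0.8, 0.8]
opening: 0.005
grasp_force: 0.0
t 1.975 table pos mm [  63.8 -162.6  140.6] world [ 0.5983 -0.099   0.1406] target [ 0.6114 -0.086   0.084 ] tool shift mm [ 11.2 -14.6  56.6] yaw tool-table -0.003 F [-0.3 -0.8  0.8]
```

```bash
python3 -m handwheel '[{"delta_rot":[0,0,0],"xyz":[11,-14,0],"hand":1},{"delta_rot":[0,0,0],"xyz":[11,-14,18],"hand":1},{"delta_rot":[0,0,0],"xyz":[11,-14,36],"hand":1},{"delta_rot":[0,0,0],"xyz":[11,-14,56],"hand":1},{"delta_rot":[0,0,0],"xyz":[11,-14,56],"hand":1}]'; python3 - <<'E'
from h import *
import cv2
go((.095,-.148,.084))
a=vision.capture("scene")[120:240,270:430,::-1];b=vision.capture("top")[130:250,260:420,::-1]
f=lambda i:cv2.resize(i,None,fx=2.45,fy=2.45*1.6,interpolation=cv2.INTER_CUBIC)
f=lambda i:cv2.resize(i,None,fx=2.49,fy=2.49,interpolation=cv2.INTER_CUBIC)
cv2.imwrite("pics/p1.png",np.hstack([f(a),f(b)]))
E
```

```text
time_s: 2.6
position: [0.6099, -0.0844, 0.0826]
tcp_rot: [[0.991, -0.136, -0.005], [-0.136, -0.991, 0.002], [-0.005, -0.001, -1.0]]
force: [0.6, -0.5, -0.4]
opening: 0.008
grasp_force: 0.0
t 2.6 table pos mm [  73.3 -146.6   82.6] world [ 0.6099 -0.0844  0.0826] target [ 0.6312 -0.0888  0.084 ] tool shift mm [21.7  1.4 -1.5] yaw tool-table -0.0 F [ 0.6 -0.5 -0.4]
```

View pics/p1.png

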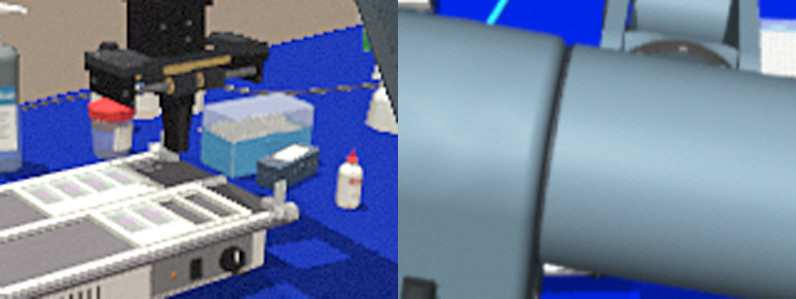

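In the scene crop the closed fingertips are at (178,150), in the lane just in front of the rear tab. The top view is blocked by the arm. I'll push outwards slowly while watching the force.

```bash
python3 -m handwheel '[{"delta_rot":[0,0,0],"xyz":[4,0,0],"hand":1},{"delta_rot":[0,0,0],"xyz":[8,0,0],"hand":1},{"delta_rot":[0,0,0],"xyz":[12,0,0],"hand":1},{"delta_rot":[0,0,0],"xyz":[16,0,0],"hand":1},{"delta_rot":[0,0,0],"xyz":[20,0,0],"hand":1}]'; python3 -m handwheel '[{"delta_rot":[0,0,0],"xyz":[3,0,0],"hand":1},{"delta_rot":[0,0,0],"xyz":[6,0,0],"hand":1},{"delta_rot":[0,0,0],"xyz":[9,0,0],"hand":1},{"delta_rot":[0,0,0],"xyz":[12,0,0],"hand":1},{"delta_rot":[0,0,0],"xyz":[15,0,0],"hand":1}]';  python3 -c "
from h import *
go((.116,-.148,.084))"
```

```text
time_s: 3.32
position: [0.6318, -0.0876, 0.085]
tcp_rot: [[0.991, -0.136, -0.0], [-0.136, -0.991, -0.0], [-0.0, 0.0, -1.0]]
force: [-1.2, -0.1, 1.4]
opening: 0.009
grasp_force: 0.7
time_s: 3.95
position: [0.6434, -0.0891, 0.0846]
tcp_rot: [[0.991, -0.135, -0.008], [-0.135, -0.991, 0.001], [-0.008, -0.0, -1.0]]
force: [-9.3, -0.2, 7.3]
opening: 0.002
grasp_force: 4.9
t 3.95 table pos mm [ 107.2 -146.7   84.6] world [ 0.6434 -0.0891  0.0846] target [ 0.652  -0.0916  0.084 ] tool shift mm [8.8 1.3 0.5] yaw tool-table 0.0 F [-9.3 -0.2  7.3]
```

```bash
python3 -m handwheel '[{"delta_rot":[0,0,0],"xyz":[0,0,0],"hand":1},{"delta_rot":[0,0,0],"xyz":[0,0,0],"hand":1},{"delta_rot":[0,0,0],"xyz":[1,0,0],"hand":1},{"delta_rot":[0,0,0],"xyz":[2,0,0],"hand":1},{"delta_rot":[0,0,0],"xyz":[2,0,0],"hand":1}]';python3 - <<'E'
from h import *
import cv2
go((.116,-.148,.084))
a=vision.capture("scene")[120:220,290:410,::-1]
cv2.imwrite("pics/p2.png",cv2.resize(a,None,fx=6,fy=6,interpolation=cv2.INTER_CUBIC))
E
```

```text
time_s: 4.58
position: [0.6435, -0.0891, 0.0846]
tcp_rot: [[0.991, -0.135, -0.012], [-0.135, -0.991, 0.002], [-0.012, -0.0, -1.0]]
force: [-10.3, 1.2, 7.5]
opening: 0.005
grasp_force: 5.2
t 4.575 table pos mm [ 107.2 -146.7   84.6] world [ 0.6435 -0.0891  0.0846] target [ 0.652  -0.0916  0.084 ] tool shift mm [8.8 1.3 0.5] yaw tool-table 0.0 F [-10.3   1.2   7.5]
```

View pics/p2.png

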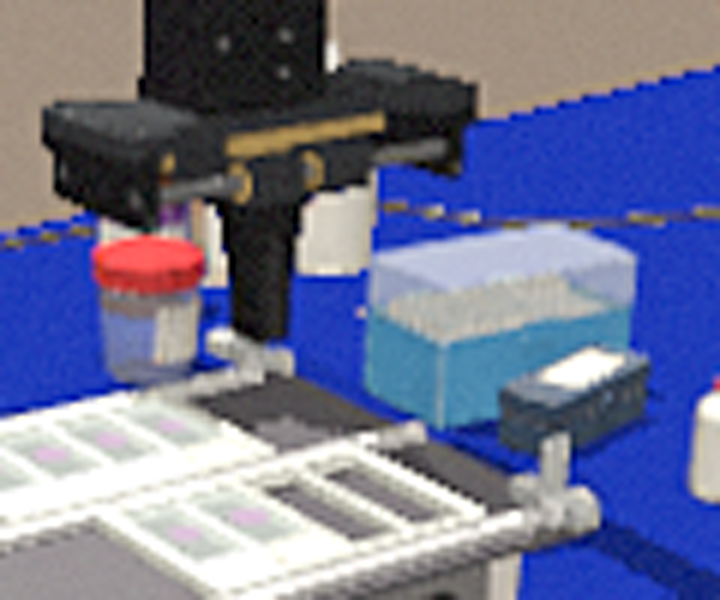

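The fingertips are at the tab around (260,330) and the tongue no longer shows in the lane. The position holds while the command advances, which suggests the stop. I'll press slightly more to confirm, then back off and look.

```bash
python3 -m handwheel '[{"delta_rot":[0,0,0],"xyz":[2,0,0],"hand":1},{"delta_rot":[0,0,0],"xyz":[4,0,0],"hand":1},{"delta_rot":[0,0,0],"xyz":[6,0,0],"hand":1},{"delta_rot":[0,0,0],"xyz":[6,0,0],"hand":1},{"delta_rot":[0,0,0],"xyz":[6,0,0],"hand":1}]'; python3 -c "
from h import *
go((.108,-.148,.084))"
```

```text
time_s: 5.25
position: [0.6443, -0.0889, 0.0843]
tcp_rot: [[0.991, -0.135, -0.023], [-0.135, -0.991, 0.004], [-0.023, -0.001, -1.0]]
force: [-19.0, 1.1, 13.9]
opening: 0.013
grasp_force: 15.8
t 5.25 table pos mm [ 108.  -146.3   84.3] world [ 0.6443 -0.0889  0.0843] target [ 0.6441 -0.0905  0.084 ] tool shift mm [-0.   1.7  0.3] yaw tool-table 0.001 F [-19.    1.1  13.9]
```

This is a hard stop. I'll back off, lift, and travel behind the carrier.

```bash
python3 -m handwheel '[{"delta_rot":[0,0,0],"xyz":[-14,0,0],"hand":1},{"delta_rot":[0,0,0],"xyz":[-28,0,0],"hand":1},{"delta_rot":[0,0,0],"xyz":[-40,0,-20],"hand":1},{"delta_rot":[0,0,0],"xyz":[-50,0,-45],"hand":1},{"delta_rot":[0,0,0],"xyz":[-60,0,-60],"hand":1}]';python3 -m handwheel '[{"delta_rot":[0,0,0],"xyz":[-5,-45,0],"hand":1},{"delta_rot":[0,0,0],"xyz":[-5,-90,0],"hand":1},{"delta_rot":[0,0,0],"xyz":[-5,-135,0],"hand":1},{"delta_rot":[0,0,0],"xyz":[-5,-180,0],"hand":1},{"delta_rot":[0,0,0],"xyz":[-5,-222,0],"hand":1}]'; python3 - <<'E'
from h import *
import cv2
go((.0485,.078,.0715))
a=vision.capture("scene")[150:250,250:390,::-1];b=vision.capture("top")[140:260,240:400,::-1]
cv2.imwrite("pics/p3.png",np.hstack([cv2.resize(a,(400,286),interpolation=cv2.INTER_CUBIC),cv2.resize(b,(400,286),interpolation=cv2.INTER_CUBIC)]))
E
```

```text
time_s: 5.88
position: [0.5959, -0.0829, 0.1462]
tcp_rot: [[0.991, -0.136, 0.003], [-0.136, -0.991, -0.001], [0.003, 0.001, -1.0]]
force: [0.6, 0.8, -0.4]
opening: 0.005
grasp_force: 0.0
time_s: 6.5
position: [0.6205, 0.1396, 0.1449]
tcp_rot: [[0.991, -0.136, 0.001], [-0.136, -0.991, 0.0], [0.001, -0.0, -1.0]]
force: [0.8, 0.1, -1.0]
opening: 0.004
grasp_force: 0.0
t 6.5 table pos mm [ 53.4  76.8 144.9] world [0.6205 0.1396 0.1449] target [0.6157 0.1415 0.0715] tool shift mm [-5.  -1.1 73.4] yaw tool-table -0.0 F [ 0.8  0.1 -1. ]
```

View pics/p3.png

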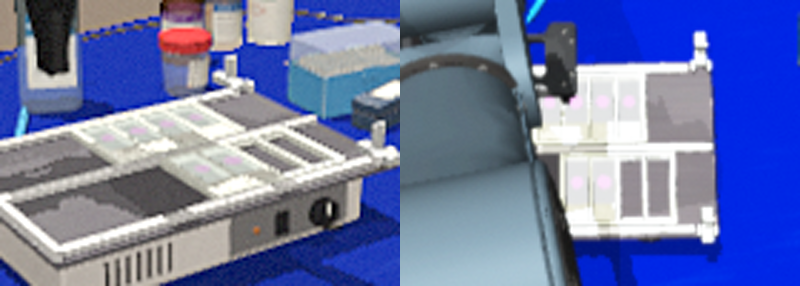

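The bolt is fully drawn: the tab is far out at (700,45) in the top crop and the lane is clear. The carrier hasn't moved. I'll descend behind its end bar.

```bash
python3 -m handwheel '[{"delta_rot":[0,0,0],"xyz":[-5,-1,25],"hand":1},{"delta_rot":[0,0,0],"xyz":[-5,-1,50],"hand":1},{"delta_rot":[0,0,0],"xyz":[-5,-1,66],"hand":1},{"delta_rot":[0,0,0],"xyz":[-5,-1,74],"hand":1},{"delta_rot":[0,0,0],"xyz":[-5,-1,74],"hand":1}]';python3 -c "
from h import *
go((.0485,.068,.0710))"
```

```text
time_s: 7.22
position: [0.6154, 0.1394, 0.0706]
tcp_rot: [[0.991, -0.136, -0.0], [-0.136, -0.991, -0.0], [-0.0, 0.0, -1.0]]
force: [-0.7, 0.9, 1.4]
opening: 0.005
grasp_force: 0.0
t 7.225 table pos mm [48.4 75.9 70.6] world [0.6154 0.1394 0.0706] target [0.6144 0.1316 0.071 ] tool shift mm [ 0.1  7.9 -0.4] yaw tool-table -0.001 F [-0.7  0.9  1.4]
```

```bash
python3 -m handwheel '[{"delta_rot":[0,0,0],"xyz":[0,5,0],"hand":1},{"delta_rot":[0,0,0],"xyz":[0,10,0],"hand":1},{"delta_rot":[0,0,0],"xyz":[0,15,0],"hand":1},{"delta_rot":[0,0,0],"xyz":[0,20,0],"hand":1},{"delta_rot":[0,0,0],"xyz":[0,25,0],"hand":1}]';python3 -m handwheel '[{"delta_rot":[0,0,0],"xyz":[0,6,0],"hand":1},{"delta_rot":[0,0,0],"xyz":[0,12,0],"hand":1},{"delta_rot":[0,0,0],"xyz":[0,18,0],"hand":1},{"delta_rot":[0,0,0],"xyz":[0,24,0],"hand":1},{"delta_rot":[0,0,0],"xyz":[0,30,0],"hand":1}]';python3 -m handwheel '[{"delta_rot":[0,0,0],"xyz":[0,6,0],"hand":1},{"delta_rot":[0,0,0],"xyz":[0,12,0],"hand":1},{"delta_rot":[0,0,0],"xyz":[0,18,0],"hand":1},{"delta_rot":[0,0,0],"xyz":[0,24,0],"hand":1},{"delta_rot":[0,0,0],"xyz":[0,30,0],"hand":1}]'; python3 - <<'E'
from h import *
import cv2
go((.0485,-.057,.0710))
a=vision.capture("scene")[150:250,250:390,::-1];b=vision.capture("top")[140:260,240:400,::-1]
cv2.imwrite("pics/p4.png",np.hstack([cv2.resize(a,(400,286),interpolation=cv2.INTER_CUBIC),cv2.resize(b,(400,300),interpolation=cv2.INTER_CUBIC)[:286]]))
E
```

```text
time_s: 7.85
position: [0.612, 0.1148, 0.0711]
tcp_rot: [[0.991, -0.136, 0.001], [-0.136, -0.991, 0.001], [0.0, -0.001, -1.0]]
force: [0.6, 1.7, 0.3]
opening: 0.007
grasp_force: 0.6
time_s: 8.48
position: [0.6077, 0.0848, 0.0709]
tcp_rot: [[0.991, -0.136, -0.0], [-0.136, -0.991, 0.0], [-0.0, -0.0, -1.0]]
force: [-0.5, 1.2, 0.8]
opening: 0.002
grasp_force: 0.7
time_s: 9.1
position: [0.6036, 0.0551, 0.0709]
tcp_rot: [[0.991, -0.136, -0.0], [-0.136, -0.991, -0.0], [-0.0, 0.0, -1.0]]
force: [0.7, 1.5, 0.2]
opening: 0.004
grasp_force: 0.7
t 9.1 table pos mm [48.2 -9.2 70.9] world [0.6036 0.0551 0.0709] target [0.5974 0.0077 0.071 ] tool shift mm [ 0.3 47.8 -0.1] yaw tool-table -0.0 F [0.7 1.5 0.2]
```

View pics/p4.png

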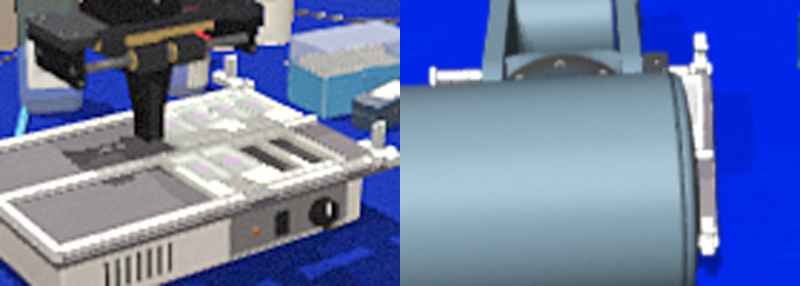

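The carrier is sliding with about 1.5 N, with the fingers against its end bar. I'll do the rest of the push, then withdraw so the top camera can see it.

```bash
python3 -m handwheel '[{"delta_rot":[0,0,0],"xyz":[0,6,0],"hand":1},{"delta_rot":[0,0,0],"xyz":[0,12,0],"hand":1},{"delta_rot":[0,0,0],"xyz":[0,18,0],"hand":1},{"delta_rot":[0,0,0],"xyz":[0,23,0],"hand":1},{"delta_rot":[0,0,0],"xyz":[0,28,0],"hand":1}]';python3 -m handwheel '[{"delta_rot":[0,0,0],"xyz":[0,5,0],"hand":1},{"delta_rot":[0,0,0],"xyz":[0,10,0],"hand":1},{"delta_rot":[0,0,0],"xyz":[0,14,0],"hand":1},{"delta_rot":[0,0,0],"xyz":[0,17,0],"hand":1},{"delta_rot":[0,0,0],"xyz":[0,18,0],"hand":1}]';python3 -c "
from h import *
go((.0485,-.057,.0710))"
python3 -m handwheel '[{"delta_rot":[0,0,0],"xyz":[0,-4,0],"hand":1},{"delta_rot":[0,0,0],"xyz":[0,-12,0],"hand":1},{"delta_rot":[0,0,0],"xyz":[0,-20,-30],"hand":1},{"delta_rot":[0,0,0],"xyz":[0,-40,-80],"hand":1},{"delta_rot":[0,0,0],"xyz":[0,-80,-120],"hand":1}]';python3 -m handwheel '[{"delta_rot":[0,0,0],"xyz":[-10,-50,0],"hand":1},{"delta_rot":[0,0,0],"xyz":[-20,-100,0],"hand":1},{"delta_rot":[0,0,0],"xyz":[-30,-150,0],"hand":1},{"delta_rot":[0,0,0],"xyz":[-40,-200,0],"hand":1},{"delta_rot":[0,0,0],"xyz":[-50,-240,0],"hand":1}]'; python3 - <<'E'
from h import *
import cv2
b=vision.capture("top")[155:255,240:400,::-1]
cv2.imwrite("pics/p5.png",cv2.resize(b,None,fx=5,fy=5,interpolation=cv2.INTER_CUBIC))
E
```

```text
time_s: 9.82
position: [0.5998, 0.0273, 0.0708]
tcp_rot: [[0.991, -0.136, -0.0], [-0.136, -0.991, -0.0], [-0.0, 0.0, -1.0]]
force: [0.3, 1.0, -0.4]
opening: 0.008
grasp_force: 0.3
time_s: 10.45
position: [0.5975, 0.0098, 0.0709]
tcp_rot: [[0.991, -0.136, 0.0], [-0.136, -0.991, 0.0], [0.0, -0.0, -1.0]]
force: [0.4, 0.8, -0.3]
opening: 0.006
grasp_force: 0.3
t 10.45 table pos mm [ 48.3 -55.   70.9] world [0.5975 0.0098 0.0709] target [0.5974 0.0077 0.071 ] tool shift mm [ 0.2  2.  -0.1] yaw tool-table -0.001 F [ 0.4  0.8 -0.3]
time_s: 11.08
position: [0.6089, 0.0894, 0.1927]
tcp_rot: [[0.99, -0.138, 0.001], [-0.138, -0.99, -0.0], [0.001, 0.0, -1.0]]
force: [1.4, -0.1, 1.0]
opening: 0.006
grasp_force: 0.0
time_s: 11.7
position: [0.5906, 0.3366, 0.1909]
tcp_rot: [[0.991, -0.134, 0.0], [-0.134, -0.991, 0.0], [0.0, -0.0, -1.0]]
force: [-0.4, 0.1, -0.1]
opening: 0.006
grasp_force: 0.0
```

View pics/p5.png

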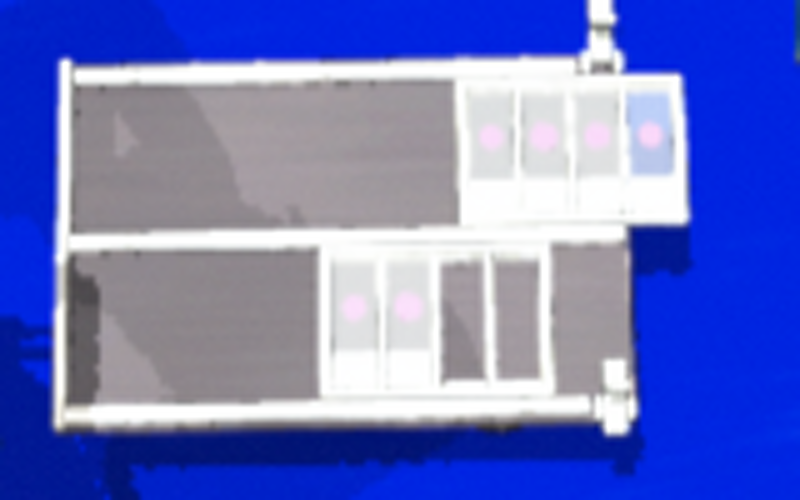

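The carrier is straight in its lane. The first slide at (650,135) shows blue bench beneath it, but its inner edge (~626) is close to the table edge (~625). I'll compute the numbers.

```bash
python3 - <<'E'
from h import *
zx=lambda u,v:((u+.5)/5-.5+240,(v+.5)/5-.5+155)
for a in[(684,150),(459,150)]: print((w2t(unproj("top",zx(*a),.068))*1e3).round(1))
print("edge",(w2t(unproj("top",zx(632,300),.060))*1e3).round(1),(w2t(unproj("top",zx(628,232),.066))*1e3).round(1))
go((.0485,-.035,.0710))
E
```

```text
[  47.5 -191.9   68. ]
[ 49.5 -65.3  68. ]
edge [ -36.4 -160.3   60. ] [   1.2 -158.9   66. ]
t 11.75 table pos mm [ -4.7 273.1 191. ] world [0.5895 0.342  0.191 ] target [0.6004 0.0295 0.071 ] tool shift mm [ 51.8 308.9 118.4] yaw tool-table 0.005 F [0.1 3.2 1.3]
```

The carrier centre is at about -128.6 mm and the limit is -127.7, so the margin is too thin. The finger offset turned out to be 10 mm. I'll go back and push about 7.5 mm more, to TCP y = -62.5.

```bash
python3 -m handwheel '[{"delta_rot":[0,0,0],"xyz":[12,58,0],"hand":1},{"delta_rot":[0,0,0],"xyz":[24,116,0],"hand":1},{"delta_rot":[0,0,0],"xyz":[36,174,0],"hand":1},{"delta_rot":[0,0,0],"xyz":[48,232,0],"hand":1},{"delta_rot":[0,0,0],"xyz":[52,285,20],"hand":1}]';python3 -m handwheel '[{"delta_rot":[0,0,0],"xyz":[0,10,15],"hand":1},{"delta_rot":[0,0,0],"xyz":[0,20,30],"hand":1},{"delta_rot":[0,0,0],"xyz":[0,20,45],"hand":1},{"delta_rot":[0,0,0],"xyz":[0,20,60],"hand":1},{"delta_rot":[0,0,0],"xyz":[0,20,60],"hand":1}]';python3 -c "
from h import *
go((.0485,-.035,.0710))"
```

```text
time_s: 12.38
position: [0.6061, 0.0425, 0.1725]
tcp_rot: [[0.991, -0.135, 0.006], [-0.135, -0.991, -0.001], [0.006, 0.0, -1.0]]
force: [0.8, 0.4, -0.0]
opening: 0.003
grasp_force: 0.0
time_s: 13.0
position: [0.6005, 0.0258, 0.1093]
tcp_rot: [[0.991, -0.134, -0.003], [-0.134, -0.991, 0.001], [-0.003, -0.0, -1.0]]
force: [0.8, 0.3, 0.5]
opening: 0.005
grasp_force: 0.0
t 13.0 table pos mm [ 49.1 -38.7 109.3] world [0.6005 0.0258 0.1093] target [0.6004 0.0295 0.071 ] tool shift mm [-0.4 -3.7 38.3] yaw tool-table 0.001 F [0.8 0.3 0.5]
```

```bash
python3 -m handwheel '[{"delta_rot":[0,0,0],"xyz":[0,-4,12],"hand":1},{"delta_rot":[0,0,0],"xyz":[0,-4,24],"hand":1},{"delta_rot":[0,0,0],"xyz":[0,-4,34],"hand":1},{"delta_rot":[0,0,0],"xyz":[0,-4,38],"hand":1},{"delta_rot":[0,0,0],"xyz":[0,-4,38],"hand":1}]';python3 -c "
from h import *
go((.0485,-.0625,.0710))"
```

```text
time_s: 13.62
position: [0.6019, 0.0284, 0.0725]
tcp_rot: [[0.991, -0.136, -0.001], [-0.136, -0.991, 0.0], [-0.001, -0.0, -1.0]]
force: [0.2, 0.1, -0.5]
opening: 0.006
grasp_force: 0.0
t 13.625 table pos mm [ 50.1 -35.9  72.5] world [0.6019 0.0284 0.0725] target [0.5967 0.0023 0.071 ] tool shift mm [-1.6 26.6  1.5] yaw tool-table -0.0 F [ 0.2  0.1 -0.5]
```

```bash
python3 -m handwheel '[{"delta_rot":[0,0,0],"xyz":[-1,6,1],"hand":1},{"delta_rot":[0,0,0],"xyz":[-1,12,1],"hand":1},{"delta_rot":[0,0,0],"xyz":[-1,18,1],"hand":1},{"delta_rot":[0,0,0],"xyz":[-1,23,1],"hand":1},{"delta_rot":[0,0,0],"xyz":[-1,27,1],"hand":1}]';python3 -c "
from h import *
go((.0485,-.0625,.0710))"
python3 -m handwheel '[{"delta_rot":[0,0,0],"xyz":[0,-4,0],"hand":1},{"delta_rot":[0,0,0],"xyz":[0,-12,0],"hand":1},{"delta_rot":[0,0,0],"xyz":[0,-20,-30],"hand":1},{"delta_rot":[0,0,0],"xyz":[0,-40,-80],"hand":1},{"delta_rot":[0,0,0],"xyz":[0,-80,-120],"hand":1}]';python3 -m handwheel '[{"delta_rot":[0,0,0],"xyz":[-10,-50,0],"hand":1},{"delta_rot":[0,0,0],"xyz":[-20,-100,0],"hand":1},{"delta_rot":[0,0,0],"xyz":[-30,-150,0],"hand":1},{"delta_rot":[0,0,0],"xyz":[-40,-200,0],"hand":1},{"delta_rot":[0,0,0],"xyz":[-50,-240,0],"hand":1}]'; python3 - <<'E'
from h import *
import cv2
b=vision.capture("top")[155:255,240:400,::-1]
cv2.imwrite("pics/p6.png",cv2.resize(b,None,fx=5,fy=5,interpolation=cv2.INTER_CUBIC))
E
```

```text
time_s: 14.25
position: [0.5976, 0.0017, 0.0722]
tcp_rot: [[0.991, -0.136, 0.001], [-0.136, -0.991, 0.0], [0.001, -0.0, -1.0]]
force: [0.3, 0.9, 1.2]
opening: 0.007
grasp_force: 0.8
t 14.25 table pos mm [ 49.5 -63.   72.2] world [0.5976 0.0017 0.0722] target [0.5967 0.0023 0.071 ] tool shift mm [-1.  -0.5  1.2] yaw tool-table -0.001 F [0.3 0.9 1.2]
time_s: 14.88
position: [0.6087, 0.0813, 0.1935]
tcp_rot: [[0.991, -0.137, 0.001], [-0.137, -0.991, -0.0], [0.001, 0.0, -1.0]]
force: [1.4, 0.4, -0.3]
opening: 0.001
grasp_force: 0.0
time_s: 15.5
position: [0.5904, 0.3286, 0.1917]
tcp_rot: [[0.991, -0.134, -0.0], [-0.134, -0.991, 0.0], [-0.0, -0.0, -1.0]]
force: [0.4, -0.1, -0.2]
opening: 0.004
grasp_force: 0.0
```

View pics/p6.png

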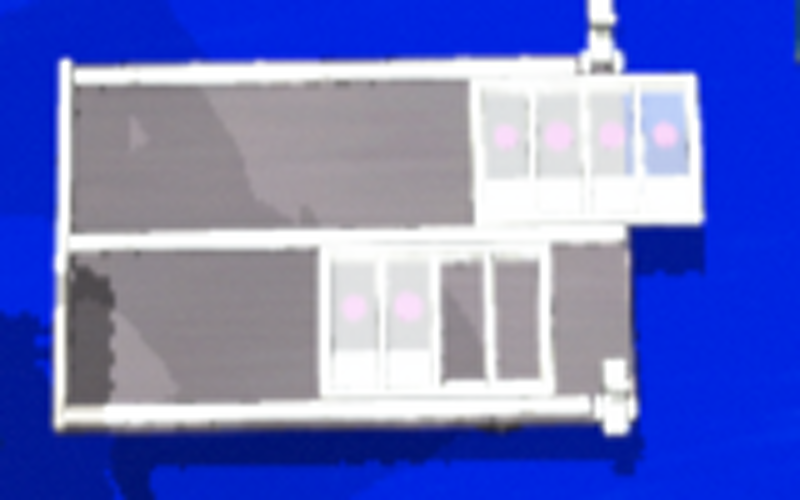

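The table edge at column 624 now crosses the outer fifth of the second slide (588-633). The first slide (642-690) is fully out, and the carrier is straight in its lane. The two-slide carrier and the front bolt haven't moved, so I'm handing in.

```bash
python3 -c "
from rig import workorder
print(workorder.hand_in())"
```

```text
the job is handed in; nothing more can be done
None
```

The job is handed in: I drew the rear bolt to its stop and pushed the four-slide carrier out until its whole first slide and about a fifth of its second stood beyond the open edge, flat and straight, in about 15.5 s; the two-slide carrier and front bolt look unmoved.

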